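# Take down the plant bench stack

### The arm

A 6-joint arm with a two-finger parallel gripper is mounted at the origin on the work surface. World frame = base frame: x ahead of the robot, y to its left, z up, the work surface at z = 0. Lengths are in mm, angles in rad, forces in N, time in s.
With the tool pointing down it reaches from about 375 to 900 mm from the base axis. Payload 3.1 kg.
Tool frame: the origin (TCP) lies on the centre line of the jaws, within the pads' length; the fingertips stand 11 mm ahead of it and the grasp point (between the pads) lies 8 mm behind it (r.tip_reach is the z of the fingertips in the tool frame, in mm); z points along the fingers, y is the line along which they close (so a half turn about z gives the same grasp; the last joint's range is limited). The gripper opens to 87 mm and grips with 3 to 60 N. Pads are 19 mm wide; open, the fingers measure 117 mm over their backs; the gripper's body (75 mm by 190 mm) begins 51 mm behind the grasp point.
Start: joints at [0.943, 0.527, 1.433, -0, 1.181, -0.178], TCP at [271.699, 562.829, 233.548] pointing down, gripper open.
Joint ranges: [-3.08, 3.08], [-0.75, 2.2], [0.22, 2.44], [-1.43, 4.57], [0, 2.65], [-2.85, 2.85]. Speed limits (rad/s): [2.79, 2.79, 3.14, 3.14, 3.14, 3.14].

### API

Orientations are given as a unit quaternion [x, y, z, w].
In Python, from station import sensors, imaging, job, look_for, regions_of, r gives the robot as it stands.
- The arm moves only by the shell command python3 -m handwheel 'ROWS' [FORCE]. ROWS is JSON, a list of rows, each an object of numbers: "x", "y", "z": the shift along the tool's x, y, z in cm; "twist": the turn about the tool's z in degrees; "claw": the finger opening in cm, from 0 to 8.7. In form: [{"x": .., "y": .., "z": .., "twist": .., "claw": ..}, ...]. A call has exactly 5 rows; each row shifts and turns the commanded pose from where the row before left it, along the tool's axes as they then stand; what a row does not reach is not made up. A row lasts 1/8 s, in which the tool goes at most 62.5 mm and 10.7 degrees, less where a joint would pass 70% of its speed; a pose out of reach is approached as far as the arm can. A call is refused whole if a number of a shift passes 6.25 or a number of a turn 10.7, either way. A call with a gripper value outside its range is refused whole. The fingers move at their own pace and stop on an object; FORCE is the grip in N (left out, the last holds). Time passes only in rows, so rows that do not move let the fingers close, or fill a call up. It gives the time, the measured TCP pose, the force, the opening and the grip force at its end, in the units of the state.
- sensors.get_obs(): the state, without advancing time (a new reading comes with each control period).
- imaging.camera(name): name is "scene" or "side" or "wrist"; returns the picture (384x512x3 uint8, red, green, blue); there is no depth.
- imaging.camera_model(name): a dict with "intrinsics" (3x3 intrinsics, pixels), "R" (3x3) and "t" (3): a world point X has camera coordinates R X + t. Camera axes: x right, y down, z forward; pixel columns grow to the right and rows downward; lengths in mm; the calibration is good to about 2 mm. A picture is of the moment at which its call begins: read the wrist's pose just before it. camera_model takes no time and is no camera call; for the wrist camera it gives the pose at the moment of the call.
- job.finish_job(): hands the job in; it is judged then, once.
Trained networks look in the newest picture that a camera, given by its name, has taken for a name from the list of things; names that differ only in an ending like _2 or _b are one class to them, and where a whole thing is asked for, a point or a joint stands for the part that bears it (a point fixed in the world has none). Each returns a list of dicts, best first, with "score" (0 to 1); they miss things now and then, are a little off and sometimes report something else, mostly with a low value. They report only what shows in the picture. A call takes as long as a camera call.
- look_for(camera, label): "location" ([column, row] in pixels, amid what is visible of it).
- regions_of(camera, label): "mask" (384x512 bool, what is visible of it) and "location" ([column, row] in pixels, amid what is visible of it).
The state is a dict: "clock": time; "qpos": joint angles; "joint_vel": joint speeds; "joint_torque": joint torques, N m; "ee_pos": TCP position; "orientation": TCP orientation; "force": force on the tool from outside, world axes, zero at the start; "torque": the same for the moment, N m; "finger_gap": opening from 0.0 (shut) to 1.0 (fully open); "finger_force": force on a finger pad.
Only numpy, scipy, OpenCV 4.12 (cv2) and the standard library are available. Lean on these libraries where they do the work, as an engineer would, in place of code of your own. Each camera call takes 0.05 s, during which the arm holds its last target. There are 200 camera calls.

### The job

The plants are still stacked on their little wooden bench: take the stack apart, standing the terracotta aloe pot in the middle of the terracotta saucer, the blue cactus pot in the middle of the blue saucer, and the green glass jar in the middle of the round cork coaster. Only when all three stand on their places, move the empty bench onto the grey slate, centred and lengthways along it. Set everything down gently, keep it all upright, and do not disturb the amber mister bottle or the hand fork.

Things in the scene. Friction and masses are not known exactly. Their poses are not given: they have to be found in the camera images.
- aloe_pot: small terracotta pot with a green aloe rosette, straight collar 50 mm across from 42 to 66 mm up, below it tapering from 44 to 38 mm at the foot; solid, earth on top; origin at the centre of its underside, z up. The leaves rise to 101 mm above the underside, within 25 mm of the axis. About 160 g. At the start it stands inside the glass jar, its collar wholly above the jar's rim
- blue_pot: small dark blue pot with a round green cactus with a yellow flower, straight collar 50 mm across from 42 to 66 mm up, below it tapering from 44 to 38 mm at the foot; solid, earth on top; origin at the centre of its underside, z up. The cactus rises to 104 mm above the underside, within 20 mm of the axis. About 160 g. At the start it stands on one end of the bench, beside the jar
- jar: open, straight-sided ribbed jar of green glass, 66 mm across outside, 58 mm inside, 42 mm high, inner floor 6 mm thick; origin at the centre of its underside, z up. About 180 g. At the start it stands on the other end of the bench, its axis about 104 mm from the blue pot's, with the aloe pot in it
- bench: little light-wood plant bench carrying everything at the start: slab 200 mm long (its x), 64 mm wide (its y), 12 mm thick, its top 38 mm above the table; legs 26 mm high, 58 mm wide, 80 mm either side of the middle, open between. Origin under its middle at foot level, z up. About 350 g. Grip the slab across its width at the middle
- clay_saucer: terracotta saucer fixed to the sideboard, 92 mm across at the rim, 10 mm high, about 74 mm across inside at the floor, floor 4 mm thick; origin at the centre of its underside. Place of the aloe pot
- blue_saucer: dark blue saucer fixed to the sideboard, same shape as the terracotta one (92 mm across, 10 mm high, about 74 mm across inside at the floor, floor 4 mm thick); origin at the centre of its underside. Place of the blue pot
- coaster: flat round cork coaster fixed to the sideboard, 92 mm across, 5 mm thick; origin at the centre of its underside. Place of the jar
- slate: grey slate mat fixed to the sideboard, 240 mm long (its x), 105 mm wide (its y), 4 mm thick; origin at the centre of its underside. Place of the bench, its length along the slate's, either way round
- mister: amber bottle 52 mm across, 130 mm high, standing beyond the work; origin at the centre of its underside. Leave alone
- fork: hand fork lying beyond the work, wooden handle and three steel tines along its x, 220 mm long, 50 mm wide, 20 mm high; origin on the table under about its middle. Leave alone

How it is judged:
By the outcome, as a careful person would: the job done as asked, in the order asked, and still so for the second after the job is handed in, with the robot touching nothing.
It also fails if it takes over 128 s, if anything falls off the work surface, if the arm or the gripper's body presses on something with over 40 N, if the wrist force passes 120 N, or if a joint passes its speed limit or range.

## Working session

There is one attempt and no reset: what is moved stays moved. The work goes in short steps, Python scripts to look and compute and a shell command to move; the robot and the scene stay as the last step left them, time stands still between calls to the robot, and variables do not carry over. Pictures are saved under pics/ and viewed, at most 14 in all, crops included, and the job is handed in when it is done.

```bash
ls; mkdir -p pics; cat > h.py <<'E'
import numpy as np,cv2,json
from station import sensors, imaging, job, look_for, regions_of, r
def snap(c,n=None):
    im=imaging.camera(c); m=imaging.camera_model(c)
    if n: cv2.imwrite('pics/'+n,cv2.cvtColor(im,cv2.COLOR_RGB2BGR))
    return im,m
def ray(m,px):
    K,R,t=[np.array(m[k],float) for k in('intrinsics','R','t')]
    d=R.T@np.linalg.solve(K,[px[0],px[1],1.]); return -R.T@t,d
def onz(m,px,z):
    o,d=ray(m,px); return o+d*(z-o[2])/d[2]
def proj(m,X):
    K,R,t=[np.array(m[k],float) for k in('intrinsics','R','t')]
    c=(np.atleast_2d(X)@R.T+t)@K.T; return c[:,:2]/c[:,2:]
E
python3 - <<'E'
from h import *
np.set_printoptions(precision=1,suppress=True)
o=sensors.get_obs();print(o['clock'],o['ee_pos'],o['orientation'],r.tip_reach)
for c in('scene','side','wrist'):
    im,m=snap(c,c+'0.png')
    print(c,'cam at',ray(m,[256,192])[0], 'K',m['intrinsics'][0][0])
    for l in ['aloe_pot','blue_pot','jar','bench','clay_saucer','blue_saucer','coaster','slate','mister','fork']:
        q=regions_of(c,l)
        for d in q[:2]:
            mk=d['mask'];ys,xs=np.nonzero(mk)
            z={'aloe_pot':80,'blue_pot':60,'jar':60,'bench':38,'clay_saucer':10,'blue_saucer':10,'coaster':5,'slate':4}.get(l,0)
            if len(xs): print(l,round(d['score'],2),d['location'],'bbox',xs.min(),xs.max(),ys.min(),ys.max(),len(xs),'xy@z',z,onz(m,d['location'],z)[:2])
E
cd pics; python3 -c "
import cv2,numpy as np
a=cv2.imread('scene0.png');b=cv2.imread('side0.png');c=cv2.imread('wrist0.png')
cv2.imwrite('all0.png',cv2.resize(np.hstack([a,b]),(800,300)))"
```

```text
pics
0.0 [271.3 562.3 232.6] [ 0.2  1.  -0.  -0. ] 11.0
scene cam at [1323.6 -197.9  628.2] K 362.49213994159794
aloe_pot 0.81 [138.8, 157.2] bbox 129 146 146 169 334 xy@z 80 [ 386.4 -276.3]
blue_pot 0.71 [267.3, 276.9] bbox 247 277 237 315 787 xy@z 60 [881.1 -46.2]
blue_pot 0.56 [135.9, 182.2] bbox 123 144 166 203 599 xy@z 60 [ 480.4 -290.2]
jar 0.67 [146.9, 171.1] bbox 127 153 161 182 188 xy@z 60 [ 434.  -259.3]
bench 0.68 [338.2, 178.7] bbox 296 373 157 206 1732 xy@z 38 [585.3 255.3]
bench 0.61 [141.8, 202.7] bbox 123 154 178 219 629 xy@z 38 [ 545.5 -280.9]
clay_saucer 0.8 [251.4, 176.8] bbox 237 265 168 185 407 xy@z 10 [471.5  33.7]
blue_saucer 0.73 [288.4, 207.8] bbox 272 304 196 218 590 xy@z 10 [636.4  90.2]
coaster 0.91 [220.3, 217.3] bbox 205 238 206 229 635 xy@z 5 [619.2 -90.8]
slate 0.96 [335.8, 183.3] bbox 297 373 157 206 1685 xy@z 4 [562.1 264.3]
mister 0.82 [378.3, 211.4] bbox 361 388 185 236 940 xy@z 0 [703.9 319.5]
fork 0.68 [267.4, 283.0] bbox 247 277 238 315 737 xy@z 0 [850.2 -35. ]
side cam at [  20.1 -792.   594.6] K 393.55145184430404
aloe_pot 0.84 [262.3, 246.3] 
[... 313 characters left out ...]
235 324 243 295 1261 xy@z 38 [ 467.9 -301.3]
clay_saucer 0.89 [201.2, 212.9] bbox 187 219 204 223 509 xy@z 10 [455.   28.9]
blue_saucer 0.67 [237.4, 189.2] bbox 225 253 179 195 391 xy@z 10 [610.9  76.4]
blue_saucer 0.19 [199.3, 213.2] bbox 187 219 204 222 500 xy@z 10 [450.1  30.8]
coaster 0.89 [274.7, 213.7] bbox 258 290 205 223 488 xy@z 5 [616.5 -94. ]
coaster 0.34 [180.0, 175.0] bbox 148 219 160 195 1113 xy@z 5 [523.  280.9]
slate 0.62 [180.0, 174.1] bbox 149 218 161 194 1068 xy@z 4 [527.  288.6]
mister 0.74 [244.4, 145.9] bbox 233 248 124 162 466 xy@z 0 [840.8 355.4]
fork 0.73 [304.8, 185.8] bbox 283 340 173 196 402 xy@z 0 [799.5 -22.7]
wrist cam at [211.7 593.  384.7] K 313.1117099414939
```

View pics/scene0.png

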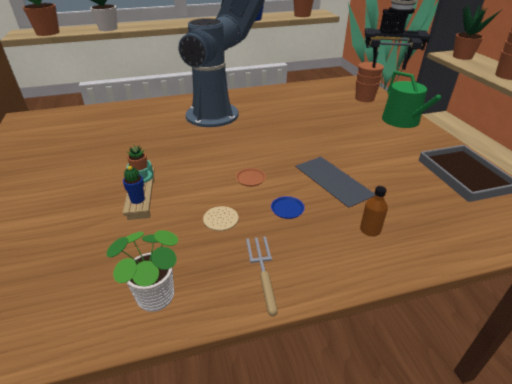

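View pics/side0.png

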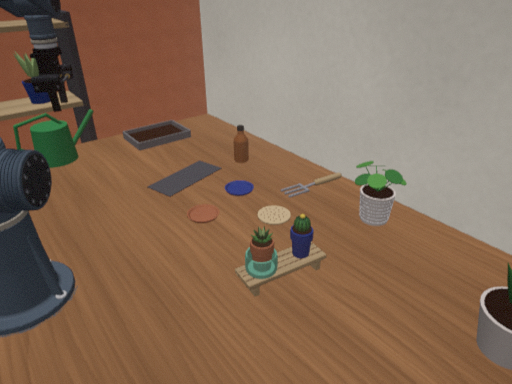

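The scene view shows the stack at left (138,180), the clay saucer (250,177), blue saucer (288,207), coaster (220,217), slate (335,180), mister (374,212) and fork (265,275). In the side view, the aloe in the jar is at (262,250) and the blue pot at (301,237) on the bench. Next I'll pass the wrist camera over everything.

```bash
cat >> h.py <<'E'
from scipy.spatial.transform import Rotation as Ro
def pose():
    o=sensors.get_obs(); return np.array(o['ee_pos']),Ro.from_quat(o['orientation']),o
def go(x,y,z,p=None):
    P,q,o=pose(); d=q.inv().apply(np.array([x,y,z])-P)/10
    print('from',P.round(1),'tool shift cm',d.round(2),'yaw of tool y deg',yawy(q))
def yawy(q):
    v=q.apply([0,1,0]); return np.degrees(np.arctan2(v[1],v[0])).round(1)
E
python3 - <<'E'
from h import *
np.set_printoptions(precision=2,suppress=True)
P,q,o=pose();print(q.as_matrix(),o['qpos'],yawy(q))
m=imaging.camera_model('wrist')
print('cam in tool',q.inv().apply(ray(m,[256,192])[0]-P),'view dir',q.inv().apply(ray(m,[256,192])[1]), onz(m,[256,192],0))
go(480,230,300); 
E
```

```text
[[-0.9   0.43 -0.  ]
 [ 0.43  0.9   0.  ]
 [ 0.   -0.   -1.  ]] [ 0.94  0.53  1.43  0.    1.18 -0.18] 64.2
cam in tool [  67.18    1.06 -151.16] view dir [-0.23 -0.    0.97] [294.13 551.8    0.  ]
from [271.7 562.8 233.5] tool shift cm [-33.23 -20.91  -6.65] yaw of tool y deg 64.2
```

View pics/wrist0.png

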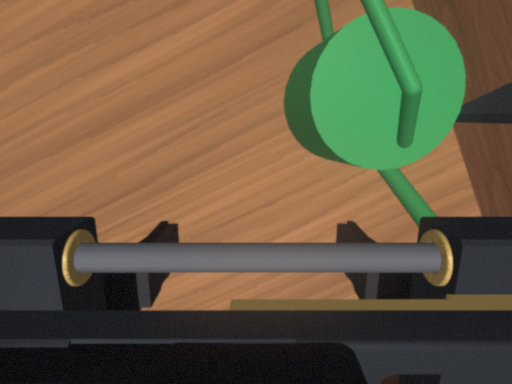

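The wrist view shows only the watering can; the fingers cover rows from 220 down. Next I'll move to a central survey pose.

```bash
python3 -m handwheel '[{"x":-4.5,"y":-2.8,"z":-0.8},{"x":-4.5,"y":-2.8,"z":-0.8},{"x":-4.5,"y":-2.8,"z":-0.8},{"x":-4.5,"y":-2.8,"z":-0.8},{"x":-4.5,"y":-2.8,"z":-0.8}]'
python3 -m handwheel '[{"x":-4.5,"y":-2.8,"z":-0.8},{"x":-4.5,"y":-2.8,"z":-0.8},{"x":-4.5,"y":-2.8,"z":-0.8},{"x":-4.5,"y":-2.8,"z":-0.8},{"x":-4.5,"y":-2.8,"z":-0.8}]'
python3 -m handwheel '[{"x":-4.5,"y":-2.8,"z":-0.8},{"x":-4.5,"y":-2.8,"z":-0.8},{"twist":-8.6},{"twist":-8.6},{"twist":-8.6}]'
cat > view.py <<'E'
import sys
from h import *
np.set_printoptions(precision=1,suppress=True)
im,m=snap('wrist',sys.argv[1])
P,q,o=pose();print(o['clock'],P,yawy(q))
Z={'aloe_pot':110,'blue_pot':104,'jar':80,'bench':38,'clay_saucer':10,'blue_saucer':10,'coaster':5,'slate':4,'mister':0,'fork':0}
for l in sys.argv[2:]:
    for d in regions_of('wrist',l)[:2]:
        mk=d['mask'].astype(np.uint8);z=Z[l]
        c=max(cv2.findContours(mk,0,2)[0],key=cv2.contourArea)[:,0]
        W=np.array([onz(m,p,z)[:2] for p in c.astype(float)]).astype(np.float32)
        rc=cv2.minAreaRect(W); (cx,cy),rad=cv2.minEnclosingCircle(W)
        mo=cv2.moments(W.reshape(-1,1,2)); 
        print(l,round(d['score'],2),np.array(d['location']),'bb',c.min(0),c.max(0),'rect',np.array(rc[0]),np.array(rc[1]),round(rc[2],1),'circ',cx.__round__(1),cy.__round__(1),round(rad,1),'cent',round(mo['m10']/mo['m00'],1),round(mo['m01']/mo['m00'],1))
E
python3 view.py w1.png aloe_pot blue_pot jar bench clay_saucer blue_saucer coaster slate
```

```text
1.7 [271.7 562.8 233.6] 64.2invalid input
invalid input
invalid input
```

View pics/w1.png

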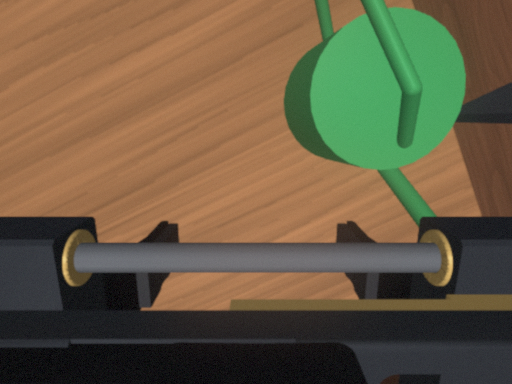

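All three calls were refused, and the view hasn't changed. Each row probably needs every key.

```bash
python3 -m handwheel '[{"x":-4.5,"y":-2.8,"z":-0.8,"twist":0,"claw":8.7},{"x":-4.5,"y":-2.8,"z":-0.8,"twist":0,"claw":8.7},{"x":-4.5,"y":-2.8,"z":-0.8,"twist":0,"claw":8.7},{"x":-4.5,"y":-2.8,"z":-0.8,"twist":0,"claw":8.7},{"x":-4.5,"y":-2.8,"z":-0.8,"twist":0,"claw":8.7}]'
```

```text
clock: 2.72
ee_pos: [414.3, 337.5, 274.0]
orientation: [0.223, 0.975, 0.0, 0.0]
force: [0.4, -0.4, -0.2]
finger_gap: 1.0
finger_force: 0.0
```

```bash
python3 -m handwheel '[{"x":-4.5,"y":-2.8,"z":-0.8,"twist":0,"claw":8.7},{"x":-4.5,"y":-2.8,"z":-0.8,"twist":0,"claw":8.7},{"x":-4.5,"y":-2.8,"z":-0.8,"twist":0,"claw":8.7},{"x":-4.5,"y":-2.8,"z":-0.8,"twist":0,"claw":8.7},{"x":-4.5,"y":-2.8,"z":-0.8,"twist":0,"claw":8.7}]'
python3 -m handwheel '[{"x":-4.5,"y":-2.8,"z":-0.8,"twist":0,"claw":8.7},{"x":-4.5,"y":-2.8,"z":-0.8,"twist":0,"claw":8.7},{"x":0,"y":0,"z":0,"twist":-8.6,"claw":8.7},{"x":0,"y":0,"z":0,"twist":-8.6,"claw":8.7},{"x":0,"y":0,"z":0,"twist":-8.6,"claw":8.7}]'
python3 view.py w2.png aloe_pot blue_pot jar bench clay_saucer blue_saucer coaster slate
```

```text
clock: 3.35
ee_pos: [556.0, 113.5, 314.0]
orientation: [0.223, 0.975, 0.0, 0.0]
force: [-0.1, 0.4, -0.2]
finger_gap: 0.997
finger_force: 0.0
clock: 3.98
ee_pos: [611.9, 25.1, 329.4]
orientation: [-0.002, 1.0, 0.0, -0.0]
force: [0.4, 0.0, 0.1]
finger_gap: 0.999
finger_force: 0.0
4.025 [611.9  25.2 329.5] 90.5
aloe_pot 0.72 [ 9.3 14.7] bb [0 0] [18 31] rect [ 442.8 -239.4] [18.9 32.7] 79.3 circ 442.6 -240.0 18.0 cent 442.1 -239.9
blue_pot 0.73 [ 17.  101.1] bb [ 0 79] [ 38 120] rect [ 532.9 -248.9] [43.1 46.6] 79.3 circ 532.0 -254.6 27.9 cent 529.8 -251.7
jar 0.91 [26.6 27.3] bb [0 0] [44 44] rect [ 444.4 -244.3] [39.6 63.5] 51.1 circ 439.5 -250.6 32.5 cent 443.7 -242.8
bench 0.83 [32.2 74.6] bb [0 0] [ 61 140] rect [ 488.2 -275. ] [ 80.8 179.4] 81.9 circ 487.6 -274.9 96.7 cent 506.9 -276.9
clay_saucer 0.73 [262.8  55.6] bb [231  21] [295  90] rect [463.4  33.7] [89.3 89.5] 0.5 circ 463.1 34.3 46.9 cent 463.2 33.8
blue_saucer 0.82 [299.5 171.5] bb [271 143] [329 200] rect [626.3  92.2] [87.7 88.4] 0.5 circ 626.2 91.9 46.1 cent 626.2 91.9
coaster 0.95 [183.8 160.8] bb [151 135] [211 193] rect [617.3 -89.3] [89.2 92. ] 0.5 circ 617.8 -88.6 46.7 cent 617.4 -88.4
slate 0.97 [421.  107.1] bb [372  15] [467 196] rect [535.7 268.8] [241.  108.4] 15.8 circ 536.3 269.3 130.0 cent 536.2 268.5
```

View pics/w2.png

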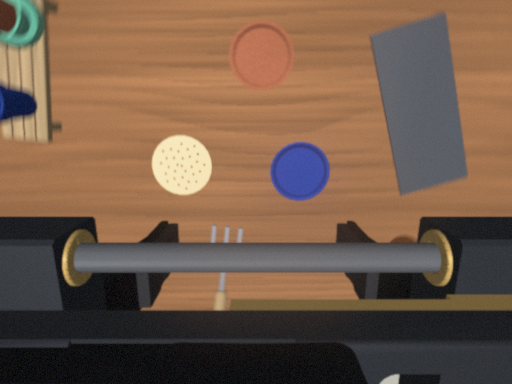

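The survey picture shows the clay saucer (262,55), coaster (183,161), blue saucer (300,171), slate (421,107) and the stack at the left edge. Next I'll go over the stack.

```bash
python3 -m handwheel '[{"x":0.7,"y":-6.0,"z":0,"twist":0,"claw":8.7},{"x":0.7,"y":-6.0,"z":0,"twist":0,"claw":8.7},{"x":0.7,"y":-6.0,"z":0,"twist":0,"claw":8.7},{"x":0.7,"y":-6.0,"z":0,"twist":0,"claw":8.7},{"x":0.7,"y":-6.0,"z":0,"twist":0,"claw":8.7}]'
python3 view.py w3.png aloe_pot blue_pot jar bench coaster
```

```text
clock: 5.05
ee_pos: [576.7, -276.4, 329.7]
orientation: [0.0, 1.0, -0.0, 0.0]
force: [0.4, -0.3, 0.2]
finger_gap: 0.997
finger_force: 0.0
5.1 [ 575.6 -285.5  329.4] 89.6
blue_pot 0.68 [247.  128.4] bb [223 109] [265 151] rect [ 524.7 -300.9] [48.1 49.1] 49.7 circ 524.6 -301.0 25.0 cent 524.6 -300.9
jar 0.9 [257.8  67.6] bb [228  20] [283  74] rect [ 430.  -287.3] [64.6 58.3] 88.2 circ 425.6 -287.6 34.7 cent 439.1 -286.5
bench 0.66 [247.8  97.2] bb [221  63] [275 163] rect [ 507.2 -299.8] [ 63.8 130.1] 82.5 circ 506.7 -299.0 70.6 cent 501.9 -298.5
bench 0.41 [254.5  36.1] bb [233   9] [278  64] rect [ 409.3 -288.3] [63.  59.2] 28.9 circ 409.1 -286.8 32.8 cent 409.9 -287.8
coaster 0.59 [377.4 187.2] bb [347 157] [406 215] rect [ 616.3 -102.2] [92.  90.9] 23.5 circ 615.3 -101.3 47.0 cent 615.8 -101.8
```

View pics/w3.png

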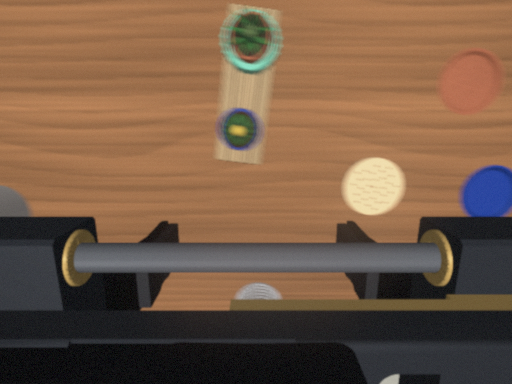

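The picture is motion-blurred because it was taken before the arm settled (the coaster came out 13 mm off). I'll retake it now.

```bash
sed -i "s/    im=imaging.camera(c); m=imaging.camera_model(c)/    m=imaging.camera_model(c); im=imaging.camera(c)/" h.py; python3 view.py w4.png aloe_pot blue_pot jar bench coaster
```

```text
5.4 [ 577.2 -273.1  329.6] 90.1
aloe_pot 0.59 [254.9  35.1] bb [230   8] [274  64] rect [ 426.5 -277.6] [48.8 53.2] 70.4 circ 426.2 -275.9 27.9 cent 427.2 -277.2
blue_pot 0.75 [244.8 127.9] bb [221 108] [262 151] rect [ 525.5 -289.3] [47.7 47.3] 44.7 circ 525.1 -289.4 25.1 cent 525.2 -289.7
jar 0.86 [258.3  61.7] bb [224  18] [280  74] rect [ 432.4 -275.8] [57.1 65.5] 11.1 circ 426.9 -277.1 34.7 cent 441.0 -275.8
coaster 0.68 [374.8 187.5] bb [345 158] [403 215] rect [615.9 -89.2] [89.9 87.5] 47.8 circ 616.3 -89.1 46.2 cent 616.4 -89.1
```

```bash
python3 -c "
import cv2
a=cv2.imread('pics/w4.png')[0:200,180:420];cv2.imwrite('pics/w4c.png',cv2.resize(a,(720,600),interpolation=3))"
```

```text
(no output)
```

View pics/w4c.png

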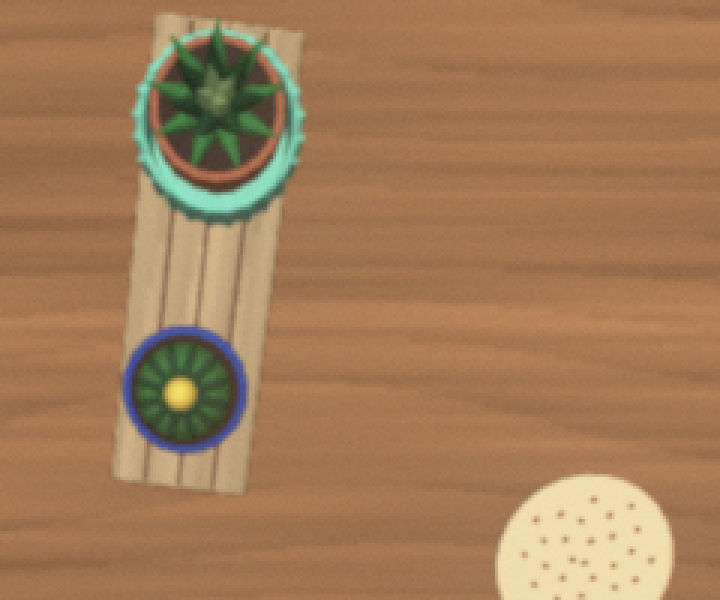

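The crop shows the bench corners at (158,13), (302,31), (245,493) and (112,480). The aloe rim is centred at (218,110), the jar at (219,127) and the blue collar at (185,389).

```bash
python3 - <<'E'
from h import *
np.set_printoptions(precision=1,suppress=True)
P,q,o=pose();m=imaging.camera_model('wrist');print(P)
f=lambda u,v,z:onz(m,(180+(u-1)/3,(v-1)/3),z)[:2]
B=np.array([f(u,v,38) for u,v in[(158,13),(302,31),(245,493),(112,480)]]);print(B,B.mean(0),[np.linalg.norm(B[i]-B[i-1]) for i in range(4)])
a=((B[2]+B[3])-(B[0]+B[1]));print('bench yaw',np.degrees(np.arctan2(a[1],a[0])))
def circ(pts,z):
    W=np.array([f(u,v,z) for u,v in pts],np.float32); return W.mean(0),np.ptp(W,0)
print('aloe',circ([(150,108),(286,108)],110)[0][1],circ([(218,37),(218,185)],110)[0][0],circ([(150,108),(286,108),(218,37),(218,185)],110)[1])
print('jar',circ([(133,115),(305,115)],80)[0][1],circ([(219,29),(219,222)],80)[0][0])
print('blue',circ([(123,389),(247,389)],104)[0][1],circ([(185,326),(185,453)],104)[0][0])
E
```

```text
[ 577.4 -273.4  329.8]
[[ 372.5 -303.8]
 [ 379.1 -242.9]
 [ 576.  -265.7]
 [ 570.  -328.6]] [ 474.4 -285.3] [np.float64(199.05031658661795), np.float64(61.22479476002895), np.float64(198.16957558131728), np.float64(63.19015653766496)]
bench yaw -6.898488330625795
aloe -277.42712 427.0014 [48.9 49.1]
jar -277.4715 425.75867
blue -290.51904 525.8049
```

```bash
python3 -m handwheel '[{"x":5.0,"y":-0.1,"z":3.0,"twist":0,"claw":8.7},{"x":5.0,"y":-0.1,"z":3.0,"twist":0,"claw":8.7},{"x":5.0,"y":-0.2,"z":3.0,"twist":0,"claw":8.7},{"x":0,"y":0,"z":2.0,"twist":0,"claw":8.7},{"x":0,"y":0,"z":0,"twist":0,"claw":8.7}]' 12
python3 -c "
from h import *
go(426.8,-277.5,95)"
```

```text
clock: 6.28
ee_pos: [426.2, -277.8, 218.7]
orientation: [-0.0, 1.0, 0.001, -0.001]
force: [0.4, 0.0, 0.6]
finger_gap: 1.004
finger_force: 0.0
from [ 426.2 -277.8  218.7] tool shift cm [-0.08  0.   12.37] yaw of tool y deg 90.0
```

```bash
python3 -m handwheel '[{"x":0,"y":0,"z":4,"twist":0,"claw":8.7},{"x":0,"y":0,"z":4,"twist":0,"claw":8.7},{"x":0,"y":0,"z":2.5,"twist":0,"claw":8.7},{"x":0,"y":0,"z":1.8,"twist":0,"claw":8.7},{"x":0,"y":0,"z":0,"twist":0,"claw":8.7}]'
python3 -m handwheel '[{"x":0,"y":0,"z":0,"twist":0,"claw":4.5},{"x":0,"y":0,"z":0,"twist":0,"claw":4.5},{"x":0,"y":0,"z":0,"twist":0,"claw":4.5},{"x":0,"y":0,"z":0,"twist":0,"claw":4.5},{"x":0,"y":0,"z":0,"twist":0,"claw":4.5}]' 12
```

```text
clock: 6.9
ee_pos: [428.0, -278.7, 96.3]
orientation: [-0.001, 1.0, 0.0, -0.0]
force: [-0.3, 0.5, 0.9]
finger_gap: 1.002
finger_force: 0.0
clock: 7.52
ee_pos: [427.1, -278.8, 96.8]
orientation: [-0.0, 1.0, -0.0, 0.0]
force: [0.0, -0.9, 2.0]
finger_gap: 0.574
finger_force: 12.0
```

```bash
python3 -m handwheel '[{"x":0,"y":0,"z":-1,"twist":0,"claw":4.5},{"x":0,"y":0,"z":-2,"twist":0,"claw":4.5},{"x":0,"y":0,"z":-3,"twist":0,"claw":4.5},{"x":0,"y":0,"z":-3,"twist":0,"claw":4.5},{"x":0,"y":0,"z":-3,"twist":0,"claw":4.5}]' 15
python3 -m handwheel '[{"x":0,"y":2,"z":0,"twist":0,"claw":4.5},{"x":-0.5,"y":4,"z":0,"twist":0,"claw":4.5},{"x":-0.5,"y":5,"z":0,"twist":0,"claw":4.5},{"x":-0.5,"y":5,"z":0,"twist":0,"claw":4.5},{"x":-0.5,"y":5,"z":0,"twist":0,"claw":4.5}]'
python3 -m handwheel '[{"x":-0.5,"y":4,"z":0,"twist":0,"claw":4.5},{"x":-0.5,"y":3,"z":0,"twist":0,"claw":4.5},{"x":-0.5,"y":2,"z":0,"twist":0,"claw":4.5},{"x":0,"y":1,"z":0,"twist":0,"claw":4.5},{"x":0,"y":0,"z":0,"twist":0,"claw":4.5}]'
python3 -c "
from h import *
snap('side','s1.png');snap('wrist','w5.png')
go(463.3,34,57)"
```

```text
clock: 8.15
ee_pos: [426.7, -278.3, 217.8]
orientation: [-0.0, 1.0, 0.0, -0.0]
force: [0.5, 0.0, -0.9]
finger_gap: 0.573
finger_force: 15.0
clock: 8.78
ee_pos: [445.1, -65.5, 215.3]
orientation: [-0.0, 1.0, 0.001, -0.002]
force: [1.4, -0.3, -1.2]
finger_gap: 0.567
finger_force: 15.0
clock: 9.4
ee_pos: [460.6, 32.2, 215.8]
orientation: [-0.001, 1.0, 0.0, -0.001]
force: [-0.1, 0.8, -1.6]
finger_gap: 0.571
finger_force: 15.0
from [461.3  31.2 216.2] tool shift cm [-0.22  0.28 15.92] yaw of tool y deg 90.0
```

```bash
cd pics; python3 -c "
import cv2,numpy as np
a=cv2.imread('side0.png');b=cv2.imread('s1.png');c=cv2.imread('w5.png')
cv2.imwrite('c5.png',cv2.resize(np.hstack([b,c]),(800,300)))"
```

```text
(no output)
```

View pics/c5.png

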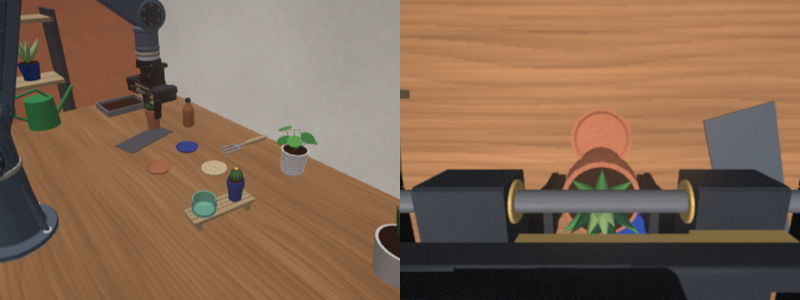

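The aloe is held upright and the jar stayed on the bench. I'll lower it.

```bash
python3 -m handwheel '[{"x":-0.2,"y":0.3,"z":4,"twist":0,"claw":4.5},{"x":0,"y":0,"z":4,"twist":0,"claw":4.5},{"x":0,"y":0,"z":3.5,"twist":0,"claw":4.5},{"x":0,"y":0,"z":2,"twist":0,"claw":4.5},{"x":0,"y":0,"z":1,"twist":0,"claw":4.5}]'
python3 -m handwheel '[{"x":0,"y":0,"z":0.8,"twist":0,"claw":4.5},{"x":0,"y":0,"z":0.3,"twist":0,"claw":4.5},{"x":0,"y":0,"z":0.1,"twist":0,"claw":4.5},{"x":0,"y":0,"z":0,"twist":0,"claw":4.5},{"x":0,"y":0,"z":0,"twist":0,"claw":4.5}]'
python3 -c "
from h import *
go(463.3,34,57)"
```

```text
clock: 10.12
ee_pos: [463.5, 33.6, 70.5]
orientation: [0.001, 1.0, 0.0, -0.001]
force: [-0.3, 0.1, -0.7]
finger_gap: 0.569
finger_force: 15.0
clock: 10.75
ee_pos: [464.1, 34.4, 59.9]
orientation: [-0.0, 1.0, -0.0, 0.0]
force: [-0.4, -0.1, -1.5]
finger_gap: 0.575
finger_force: 15.0
from [464.1  34.4  59.9] tool shift cm [ 0.08 -0.04  0.29] yaw of tool y deg 90.0
```

```bash
python3 -m handwheel '[{"x":0,"y":0,"z":0.1,"twist":0,"claw":4.5},{"x":0,"y":0,"z":0.1,"twist":0,"claw":4.5},{"x":0,"y":0,"z":0.1,"twist":0,"claw":4.5},{"x":0,"y":0,"z":0,"twist":0,"claw":4.5},{"x":0,"y":0,"z":0,"twist":0,"claw":4.5}]'
```

```text
clock: 11.38
ee_pos: [463.9, 34.4, 56.8]
orientation: [-0.0, 1.0, -0.0, 0.0]
force: [-1.1, 0.2, 2.9]
finger_gap: 0.564
finger_force: 15.0
```

Contact. Release slowly and rise.

```bash
python3 -m handwheel '[{"x":0,"y":0,"z":0,"twist":0,"claw":5.3},{"x":0,"y":0,"z":0,"twist":0,"claw":5.8},{"x":0,"y":0,"z":0,"twist":0,"claw":7},{"x":0,"y":0,"z":0,"twist":0,"claw":8.7},{"x":0,"y":0,"z":0,"twist":0,"claw":8.7}]'
python3 -m handwheel '[{"x":0,"y":0,"z":-2,"twist":0,"claw":8.7},{"x":0,"y":0,"z":-4,"twist":0,"claw":8.7},{"x":0,"y":0,"z":-4,"twist":0,"claw":8.7},{"x":0,"y":0,"z":-4,"twist":0,"claw":8.7},{"x":-3,"y":-4,"z":-2,"twist":0,"claw":8.7}]'
python3 -c "
from h import *
go(525.5,-290,190)"
```

```text
clock: 12.0
ee_pos: [463.9, 34.4, 56.5]
orientation: [-0.0, 1.0, 0.0, -0.0]
force: [0.4, -0.7, 0.7]
finger_gap: 0.92
finger_force: 0.0
clock: 12.62
ee_pos: [492.3, -3.8, 218.5]
orientation: [-0.002, 1.0, 0.0, -0.0]
force: [1.8, 0.5, -1.2]
finger_gap: 0.998
finger_force: 0.0
from [492.3  -3.8 218.5] tool shift cm [ -3.19 -28.64   2.83] yaw of tool y deg 90.2
```

```bash
python3 -m handwheel '[{"x":-0.5,"y":-6,"z":0.5,"twist":0,"claw":8.7},{"x":-0.7,"y":-6,"z":0.5,"twist":0,"claw":8.7},{"x":-0.7,"y":-6,"z":0.5,"twist":0,"claw":8.7},{"x":-0.7,"y":-6,"z":0.5,"twist":0,"claw":8.7},{"x":-0.6,"y":-4.6,"z":0.5,"twist":0,"claw":8.7}]'
python3 view.py w6.png blue_pot clay_saucer aloe_pot jar
python3 view.py w6.png blue_pot 
python3 -c "
from h import *
go(525.5,-290,90)"
```

```text
clock: 13.25
ee_pos: [525.9, -294.2, 191.2]
orientation: [0.001, 1.0, -0.0, 0.0]
force: [0.8, 0.1, 0.9]
finger_gap: 1.004
finger_force: 0.0
13.3 [ 527.1 -300.7  190.8] 89.8
blue_pot 0.75 [263.  197.4] bb [229 167] [291 232] rect [ 523.7 -290.7] [51.5 49.7] 26.7 circ 523.3 -290.7 26.7 cent 523.6 -290.4
clay_saucer 0.49 [278.4  71.4] bb [234  23] [318 114] rect [ 414.2 -273.7] [84.7 84. ] 0.0 circ 414.2 -273.9 43.3 cent 414.5 -273.5
jar 0.61 [276.8  68.7] bb [233  24] [318 114] rect [ 424.1 -277.7] [66.8 66. ] 46.0 circ 424.4 -278.0 33.9 cent 424.0 -277.6
13.55 [ 525.4 -290.   191.3] 90.1
blue_pot 0.7 [256.  200.3] bb [225 168] [286 233] rect [ 524.1 -289.5] [48.5 51.5] 63.1 circ 523.3 -291.5 26.7 cent 523.7 -290.1
from [ 525.6 -289.8  191.5] tool shift cm [ 0.   -0.03 10.15] yaw of tool y deg 90.1
```

```bash
python3 -m handwheel '[{"x":0.1,"y":0,"z":4,"twist":0,"claw":8.7},{"x":0,"y":0,"z":3,"twist":0,"claw":8.7},{"x":0,"y":0,"z":2,"twist":0,"claw":8.7},{"x":0,"y":0,"z":1.1,"twist":0,"claw":8.7},{"x":0,"y":0,"z":0,"twist":0,"claw":8.7}]'
python3 -m handwheel '[{"x":0,"y":0,"z":0,"twist":0,"claw":4.5},{"x":0,"y":0,"z":0,"twist":0,"claw":4.5},{"x":0,"y":0,"z":0,"twist":0,"claw":4.5},{"x":0,"y":0,"z":0,"twist":0,"claw":4.5},{"x":0,"y":0,"z":0,"twist":0,"claw":4.5}]' 12
```

```text
clock: 14.22
ee_pos: [524.9, -290.5, 90.3]
orientation: [-0.001, 1.0, 0.0, -0.0]
force: [1.2, 0.6, -0.0]
finger_gap: 1.001
finger_force: 0.0
clock: 14.85
ee_pos: [525.1, -291.8, 90.7]
orientation: [-0.0, 1.0, -0.0, 0.0]
force: [-0.5, -0.0, 1.1]
finger_gap: 0.573
finger_force: 12.0
```

```bash
python3 -m handwheel '[{"x":0,"y":0,"z":-1,"twist":0,"claw":4.5},{"x":0,"y":0,"z":-2,"twist":0,"claw":4.5},{"x":0,"y":0,"z":-3,"twist":0,"claw":4.5},{"x":0,"y":0,"z":-3,"twist":0,"claw":4.5},{"x":-0.5,"y":2,"z":-1,"twist":0,"claw":4.5}]' 15
python3 -m handwheel '[{"x":-1,"y":4,"z":0,"twist":0,"claw":4.5},{"x":-1.4,"y":5,"z":0,"twist":0,"claw":4.5},{"x":-1.4,"y":5,"z":0,"twist":0,"claw":4.5},{"x":-1.4,"y":5,"z":0,"twist":0,"claw":4.5},{"x":-1.4,"y":5,"z":0,"twist":0,"claw":4.5}]'
python3 -m handwheel '[{"x":-1.4,"y":5,"z":0,"twist":0,"claw":4.5},{"x":-1,"y":3.5,"z":0,"twist":0,"claw":4.5},{"x":-0.6,"y":2.5,"z":0,"twist":0,"claw":4.5},{"x":0,"y":1.2,"z":0,"twist":0,"claw":4.5},{"x":0,"y":0,"z":0,"twist":0,"claw":4.5}]'
python3 view.py w7.png clay_saucer aloe_pot
python3 -c "
from h import *
go(626.3,92,57)"
```

```text
clock: 15.48
ee_pos: [531.1, -272.8, 192.8]
orientation: [0.001, 1.0, -0.001, 0.002]
force: [-0.2, 0.9, -1.3]
finger_gap: 0.57
finger_force: 15.0
clock: 16.1
ee_pos: [595.1, -28.2, 189.7]
orientation: [-0.001, 1.0, 0.001, -0.001]
force: [-0.1, -0.7, -1.6]
finger_gap: 0.57
finger_force: 15.0
clock: 16.73
ee_pos: [624.6, 91.6, 189.9]
orientation: [-0.001, 1.0, -0.0, -0.001]
force: [-0.6, -1.3, -1.3]
finger_gap: 0.568
finger_force: 15.0
16.775 [625.   90.6 190.1] 90.1
clay_saucer 0.8 [203.   38.4] bb [148   0] [243  64] rect [479.1  34. ] [56.4 90.6] 0.2 circ 463.3 33.9 45.3 cent 481.9 36.4
aloe_pot 0.84 [193.4  14.9] bb [155   0] [219  36] rect [494.2  46.5] [21.7 42.3] 0.2 circ 488.7 46.5 21.7 cent 492.4 49.0
from [625.5  89.6 190.4] tool shift cm [-0.09  0.25 13.34] yaw of tool y deg 90.0
```

```bash
python3 -m handwheel '[{"x":-0.1,"y":0.2,"z":4,"twist":0,"claw":4.5},{"x":0,"y":0,"z":4,"twist":0,"claw":4.5},{"x":0,"y":0,"z":2.5,"twist":0,"claw":4.5},{"x":0,"y":0,"z":1.2,"twist":0,"claw":4.5},{"x":0,"y":0,"z":0.8,"twist":0,"claw":4.5}]'
python3 -m handwheel '[{"x":0,"y":0,"z":0.4,"twist":0,"claw":4.5},{"x":0,"y":0,"z":0.2,"twist":0,"claw":4.5},{"x":0,"y":0,"z":0.1,"twist":0,"claw":4.5},{"x":0,"y":0,"z":0,"twist":0,"claw":4.5},{"x":0,"y":0,"z":0,"twist":0,"claw":4.5}]'
```

```text
clock: 17.5
ee_pos: [627.3, 91.7, 65.4]
orientation: [0.0, 1.0, -0.0, 0.0]
force: [0.2, -0.3, -1.6]
finger_gap: 0.568
finger_force: 15.0
clock: 18.12
ee_pos: [627.0, 92.5, 58.9]
orientation: [-0.0, 1.0, -0.0, 0.0]
force: [0.2, 0.1, -2.3]
finger_gap: 0.563
finger_force: 15.0
```

```bash
python3 -m handwheel '[{"x":0,"y":0,"z":0.1,"twist":0,"claw":4.5},{"x":0,"y":0,"z":0.1,"twist":0,"claw":4.5},{"x":0,"y":0,"z":0.05,"twist":0,"claw":4.5},{"x":0,"y":0,"z":0,"twist":0,"claw":4.5},{"x":0,"y":0,"z":0,"twist":0,"claw":4.5}]'
```

```text
clock: 18.75
ee_pos: [627.1, 92.4, 56.7]
orientation: [-0.0, 1.0, -0.0, 0.0]
force: [-1.7, -0.4, 4.5]
finger_gap: 0.565
finger_force: 15.0
```

```bash
python3 -m handwheel '[{"x":0,"y":0,"z":0,"twist":0,"claw":5.3},{"x":0,"y":0,"z":0,"twist":0,"claw":5.8},{"x":0,"y":0,"z":0,"twist":0,"claw":7},{"x":0,"y":0,"z":0,"twist":0,"claw":8.7},{"x":0,"y":0,"z":0,"twist":0,"claw":8.7}]'
python3 -m handwheel '[{"x":0,"y":0,"z":-2,"twist":0,"claw":8.7},{"x":0,"y":0,"z":-4,"twist":0,"claw":8.7},{"x":0,"y":0,"z":-4,"twist":0,"claw":8.7},{"x":0,"y":0,"z":-5,"twist":0,"claw":8.7},{"x":2,"y":-4,"z":-2,"twist":0,"claw":8.7}]'
python3 -m handwheel '[{"x":2.5,"y":-5,"z":0,"twist":0,"claw":8.7},{"x":2.5,"y":-5,"z":0,"twist":0,"claw":8.7},{"x":2.5,"y":-5,"z":0,"twist":0,"claw":8.7},{"x":2.5,"y":-5,"z":0,"twist":0,"claw":8.7},{"x":2.5,"y":-5,"z":0,"twist":0,"claw":8.7}]'
python3 -m handwheel '[{"x":0,"y":-5,"z":0,"twist":0,"claw":8.7},{"x":0,"y":-3,"z":0,"twist":0,"claw":8.7},{"x":0,"y":0,"z":0,"twist":0,"claw":8.7},{"x":0,"y":0,"z":0,"twist":0,"claw":8.7},{"x":0,"y":0,"z":0,"twist":0,"claw":8.7}]'
python3 view.py w8.png jar bench
python3 -c "
from h import *
go(425.5,-277.7,55)"
```

```text
clock: 19.38
ee_pos: [626.8, 92.5, 55.9]
orientation: [-0.0, 1.0, 0.0, -0.0]
force: [-1.2, 0.2, 0.3]
finger_gap: 0.921
finger_force: 0.0
clock: 20.0
ee_pos: [609.9, 53.8, 231.4]
orientation: [-0.002, 1.0, -0.0, 0.005]
force: [0.1, -1.6, -0.5]
finger_gap: 0.998
finger_force: 0.0
clock: 20.62
ee_pos: [481.4, -199.2, 227.7]
orientation: [-0.0, 1.0, -0.001, 0.001]
force: [0.8, -0.2, -0.9]
finger_gap: 1.0
finger_force: 0.0
clock: 21.25
ee_pos: [482.0, -276.1, 226.4]
orientation: [-0.001, 1.0, 0.0, -0.0]
force: [0.4, 0.6, -0.3]
finger_gap: 1.001
finger_force: 0.0
21.3 [ 482.1 -276.2  226.3] 90.1
jar 0.91 [254.3 126.7] bb [218  88] [290 161] rect [ 423.3 -277.5] [66.1 65.5] 71.5 circ 423.8 -277.6 33.9 cent 423.4 -277.4
bench 0.56 [244.9 188. ] bb [212 144] [279 242] rect [ 503.8 -288.4] [ 63.5 113.5] 82.9 circ 503.1 -290.5 63.1 cent 507.0 -289.1
from [ 482.2 -276.5  226.2] tool shift cm [ 5.67 -0.11 17.12] yaw of tool y deg 90.1
```

View pics/w8.png

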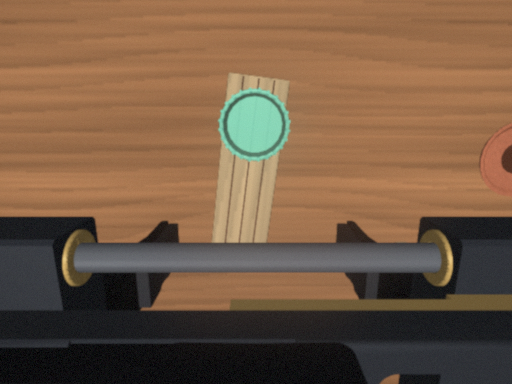

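The jar is alone on the bench at (254,125). Grip it.

```bash
python3 -m handwheel '[{"x":2.9,"y":-0.1,"z":2,"twist":0,"claw":8.7},{"x":2.9,"y":0,"z":3.8,"twist":0,"claw":8.7},{"x":0,"y":0,"z":4,"twist":0,"claw":8.7},{"x":0,"y":0,"z":0,"twist":0,"claw":8.7},{"x":0,"y":0,"z":0,"twist":0,"claw":8.7}]'
python3 -c "
from h import *
go(424,-277.5,58)"
```

```text
clock: 22.02
ee_pos: [425.1, -279.1, 129.0]
orientation: [-0.001, 1.0, -0.001, 0.001]
force: [0.4, -1.0, -0.8]
finger_gap: 1.001
finger_force: 0.0
from [ 425.1 -279.1  129. ] tool shift cm [0.11 0.17 7.1 ] yaw of tool y deg 90.1
```

```bash
python3 -m handwheel '[{"x":0.1,"y":0.1,"z":3,"twist":0,"claw":8.7},{"x":0,"y":0,"z":2.5,"twist":0,"claw":8.7},{"x":0,"y":0,"z":1.5,"twist":0,"claw":8.7},{"x":0,"y":0,"z":0,"twist":0,"claw":8.7},{"x":0,"y":0,"z":0,"twist":0,"claw":8.7}]' 12
python3 -m handwheel '[{"x":0,"y":0,"z":0,"twist":0,"claw":6},{"x":0,"y":0,"z":0,"twist":0,"claw":6},{"x":0,"y":0,"z":0,"twist":0,"claw":6},{"x":0,"y":0,"z":0,"twist":0,"claw":6},{"x":0,"y":0,"z":0,"twist":0,"claw":6}]' 12
```

```text
clock: 22.65
ee_pos: [423.8, -278.2, 59.0]
orientation: [-0.0, 1.0, -0.001, 0.001]
force: [-0.3, -0.7, 1.0]
finger_gap: 0.998
finger_force: 0.0
clock: 23.28
ee_pos: [423.3, -278.0, 58.4]
orientation: [-0.0, 1.0, -0.0, 0.0]
force: [-0.8, -0.4, 5.1]
finger_gap: 0.766
finger_force: 12.0
```

```bash
python3 -m handwheel '[{"x":0,"y":0,"z":-1,"twist":0,"claw":6},{"x":0,"y":0,"z":-2,"twist":0,"claw":6},{"x":0,"y":0,"z":-3,"twist":0,"claw":6},{"x":0,"y":0,"z":-2,"twist":0,"claw":6},{"x":-1.3,"y":1.3,"z":0,"twist":0,"claw":6}]' 15
python3 -m handwheel '[{"x":-2.5,"y":2.5,"z":0,"twist":0,"claw":6},{"x":-3.5,"y":3.5,"z":0,"twist":0,"claw":6},{"x":-3.5,"y":3.5,"z":0,"twist":0,"claw":6},{"x":-3.5,"y":3.5,"z":0,"twist":0,"claw":6},{"x":-2.5,"y":2.5,"z":0,"twist":0,"claw":6}]'
python3 -m handwheel '[{"x":-1.7,"y":1.5,"z":0,"twist":0,"claw":6},{"x":-0.8,"y":0.6,"z":0,"twist":0,"claw":6},{"x":0,"y":0,"z":0,"twist":0,"claw":6},{"x":0,"y":0,"z":0,"twist":0,"claw":6},{"x":0,"y":0,"z":0,"twist":0,"claw":6}]'
python3 -c "
from h import *
go(616.8,-88.8,26)"
```

```text
clock: 23.9
ee_pos: [436.5, -265.2, 139.4]
orientation: [0.001, 1.0, -0.001, 0.001]
force: [0.2, -0.9, -2.3]
finger_gap: 0.766
finger_force: 15.0
clock: 24.52
ee_pos: [591.7, -106.0, 136.5]
orientation: [-0.001, 1.0, 0.001, -0.001]
force: [0.5, 0.7, -2.5]
finger_gap: 0.764
finger_force: 15.0
clock: 25.15
ee_pos: [615.2, -89.5, 138.1]
orientation: [0.001, 1.0, -0.0, -0.0]
force: [-0.2, -0.4, -2.3]
finger_gap: 0.766
finger_force: 15.0
from [615.2 -89.5 138.1] tool shift cm [-0.16  0.07 11.21] yaw of tool y deg 89.9
```

```bash
python3 -m handwheel '[{"x":-0.1,"y":0.1,"z":4,"twist":0,"claw":6},{"x":0,"y":0,"z":3.5,"twist":0,"claw":6},{"x":0,"y":0,"z":2,"twist":0,"claw":6},{"x":0,"y":0,"z":1,"twist":0,"claw":6},{"x":0,"y":0,"z":0,"twist":0,"claw":6}]'
python3 -m handwheel '[{"x":0,"y":0,"z":0.3,"twist":0,"claw":6},{"x":0,"y":0,"z":0.1,"twist":0,"claw":6},{"x":0,"y":0,"z":0.1,"twist":0,"claw":6},{"x":0,"y":0,"z":0,"twist":0,"claw":6},{"x":0,"y":0,"z":0,"twist":0,"claw":6}]'
```

```text
clock: 25.78
ee_pos: [617.0, -87.8, 33.0]
orientation: [-0.0, 1.0, 0.0, -0.0]
force: [-0.6, -0.3, -1.7]
finger_gap: 0.763
finger_force: 15.0
clock: 26.4
ee_pos: [617.0, -87.5, 28.2]
orientation: [-0.0, 1.0, -0.0, 0.0]
force: [0.1, 0.1, -2.3]
finger_gap: 0.757
finger_force: 15.0
```

```bash
python3 -m handwheel '[{"x":0,"y":-0.1,"z":0.1,"twist":0,"claw":6},{"x":0,"y":0,"z":0.1,"twist":0,"claw":6},{"x":0,"y":0,"z":0.05,"twist":0,"claw":6},{"x":0,"y":0,"z":0,"twist":0,"claw":6},{"x":0,"y":0,"z":0,"twist":0,"claw":6}]'
```

```text
clock: 27.02
ee_pos: [616.9, -88.6, 25.6]
orientation: [-0.0, 1.0, -0.0, -0.0]
force: [-0.8, 0.5, -2.2]
finger_gap: 0.762
finger_force: 15.0
```

```bash
python3 -m handwheel '[{"x":0,"y":0,"z":0.05,"twist":0,"claw":6},{"x":0,"y":0,"z":0.05,"twist":0,"claw":6},{"x":0,"y":0,"z":0.05,"twist":0,"claw":6},{"x":0,"y":0,"z":0,"twist":0,"claw":6},{"x":0,"y":0,"z":0,"twist":0,"claw":6}]'
```

```text
clock: 27.65
ee_pos: [616.9, -88.5, 25.5]
orientation: [-0.0, 1.0, -0.0, 0.0]
force: [-2.9, 1.4, 8.4]
finger_gap: 0.762
finger_force: 15.0
```

```bash
python3 -m handwheel '[{"x":0,"y":0,"z":-0.05,"twist":0,"claw":6.9},{"x":0,"y":0,"z":0,"twist":0,"claw":7.3},{"x":0,"y":0,"z":0,"twist":0,"claw":8.7},{"x":0,"y":0,"z":0,"twist":0,"claw":8.7},{"x":0,"y":0,"z":0,"twist":0,"claw":8.7}]'
python3 -m handwheel '[{"x":0,"y":0,"z":-2,"twist":0,"claw":8.7},{"x":0,"y":0,"z":-4,"twist":0,"claw":8.7},{"x":0,"y":0,"z":-5,"twist":0,"claw":8.7},{"x":0,"y":0,"z":-6,"twist":0,"claw":8.7},{"x":0,"y":0,"z":-6,"twist":0,"claw":8.7}]'
python3 -m handwheel '[{"x":0,"y":4.5,"z":-4,"twist":0,"claw":8.7},{"x":0,"y":5,"z":-3,"twist":0,"claw":8.7},{"x":0,"y":5,"z":0,"twist":0,"claw":8.7},{"x":0,"y":5,"z":0,"twist":0,"claw":8.7},{"x":0,"y":0,"z":0,"twist":0,"claw":8.7}]'
python3 -m handwheel '[{"x":0,"y":0,"z":0,"twist":0,"claw":8.7},{"x":0,"y":0,"z":0,"twist":0,"claw":8.7},{"x":0,"y":0,"z":0,"twist":0,"claw":8.7},{"x":0,"y":0,"z":0,"twist":0,"claw":8.7},{"x":0,"y":0,"z":0,"twist":0,"claw":8.7}]'
python3 view.py w9.png aloe_pot blue_pot jar clay_saucer blue_saucer coaster slate bench
```

```text
clock: 28.28
ee_pos: [617.0, -88.5, 24.4]
orientation: [-0.0, 1.0, 0.0, -0.0]
force: [0.4, -0.0, -0.5]
finger_gap: 0.986
finger_force: 0.0
clock: 28.9
ee_pos: [616.7, -88.4, 257.9]
orientation: [-0.0, 1.0, -0.0, 0.001]
force: [0.6, 0.3, -0.7]
finger_gap: 0.998
finger_force: 0.0
clock: 29.52
ee_pos: [615.9, 110.2, 326.2]
orientation: [-0.003, 1.0, 0.0, 0.001]
force: [-1.3, -1.0, 0.4]
finger_gap: 0.999
finger_force: 0.0
clock: 30.15
ee_pos: [616.9, 106.0, 324.5]
orientation: [0.0, 1.0, -0.0, -0.0]
force: [-0.4, -0.5, -0.3]
finger_gap: 0.998
finger_force: 0.0
30.2 [616.9 106.2 324.5] 90.0
aloe_pot 0.78 [199.5  39.1] bb [176  17] [220  66] rect [473.6  44.9] [49.9 44.4] 22.0 circ 473.8 44.4 25.7 cent 472.9 45.1
blue_pot 0.79 [249.9 175.3] bb [229 157] [265 195] rect [619.8  96.1] [43.7 45.6] 43.8 circ 619.9 95.6 23.4 cent 619.9 95.5
blue_pot 0.55 [215.9  65.9] bb [171  17] [236  85] rect [484.1  51.1] [62.7 71.2] 34.0 circ 480.8 48.9 36.0 cent 489.9 54.1
jar 0.64 [122.7 165.5] bb [ 93 140] [151 190] rect [610.2 -64.4] [61.4 74.7] 9.5 circ 609.9 -64.3 37.7 cent 610.3 -64.6
clay_saucer 0.74 [215.   62.3] bb [171  16] [236  86] rect [465.5  35.9] [84.1 90.9] 35.8 circ 463.8 34.5 45.7 cent 473.6 40.6
blue_saucer 0.8 [245.7 153.9] bb [217 139] [276 198] rect [626.6  91.8] [89.4 89. ] 0.1 circ 626.6 91.8 45.3 cent 626.8 91.8
coaster 0.85 [142.4 144.5] bb [102 132] [158 191] rect [612.3 -77. ] [90.4 68.4] 22.2 circ 616.3 -86.3 45.8 cent 606.9 -69.6
slate 0.78 [369.5 101.7] bb [315   9] [415 193] rect [537.1 269. ] [239.5 105.2] 16.2 circ 536.7 268.9 128.9 cent 536.8 268.9
slate 0.23 [251.8 176.4] bb [229 156] [265 195] rect [637.8  92.2] [60.5 55.3] 0.1 circ 637.9 93.6 31.2 cent 638.5 92.6
bench 0.44 [171.8 296.1] bb [164 274] [176 310] rect [816.4 -28.3] [19.  63.7] 86.5 circ 816.3 -29.8 32.5 cent 823.6 -27.1
```

```bash
python3 -c "
import cv2
a=cv2.imread('pics/w9.png')[0:220,:];cv2.imwrite('pics/w9c.png',cv2.resize(a,(800,344),interpolation=3))"
```

```text
(no output)
```

View pics/w9c.png

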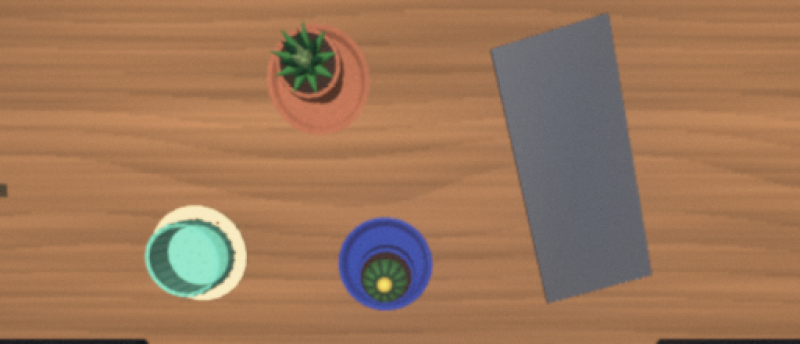

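All three stand upright on their places. I'll check the centring from this picture: aloe rim (309,66), blue collar (385,279), jar rim about (188,259), all in crop pixels.

```bash
python3 - <<'E'
from h import *
np.set_printoptions(precision=1,suppress=True)
m=imaging.camera_model('wrist');s=512/800
f=lambda u,v,z:onz(m,(u*s,v*s),z)[:2]
print('aloe',f(309,66,70),'blue',f(385.5,279,70),'jar top',f(188,259,47),'jar base',f(201,256,8))
print('saucers',f(319,78,10),f(385.5,264,10),f(195,253,5))
S=np.array([f(u,v,4) for u,v in[(491,48),(608,14),(651,274),(548,303)]]);print(S,S.mean(0));a=S[2]+S[3]-S[0]-S[1];print(np.degrees(np.arctan2(a[1],a[0])))
go(474.5,-285.3,200)
E
```

```text
aloe [464.3  37.3] blue [629.3  94.6] jar top [616.1 -80.4] jar base [619.2 -84.7]
saucers [461.3  35.2] [626.3  92.7] [616.7 -91.5]
[[435.5 186.3]
 [408.5 286.4]
 [636.7 352.2]
 [666.1 253.6]] [536.7 269.6]
16.174751899502034
from [616.9 106.5 324.5] tool shift cm [ 14.3 -39.2  12.4] yaw of tool y deg 90.0
```

```bash
python3 -m handwheel '[{"x":0.6,"y":-6,"z":0.5,"twist":0,"claw":8.7},{"x":0.6,"y":-6,"z":0.5,"twist":0,"claw":8.7},{"x":0.6,"y":-6,"z":0.5,"twist":0,"claw":8.7},{"x":0.6,"y":-6,"z":0.5,"twist":0,"claw":8.7},{"x":0.6,"y":-6,"z":0,"twist":0,"claw":8.7}]'
python3 -m handwheel '[{"x":0,"y":0,"z":0,"twist":0,"claw":8.7},{"x":0,"y":0,"z":0,"twist":0,"claw":8.7},{"x":0,"y":0,"z":0,"twist":0,"claw":8.7},{"x":0,"y":0,"z":0,"twist":0,"claw":8.7},{"x":0,"y":0,"z":0,"twist":0,"claw":8.7}]'
python3 view.py w10.png bench jar coaster
python3 -c "
import cv2
a=cv2.imread('pics/w10.png')[0:220,100:393];cv2.imwrite('pics/w10c.png',cv2.resize(a,(800,600),interpolation=3))"
```

```text
clock: 31.22
ee_pos: [586.5, -195.2, 304.2]
orientation: [-0.0, 1.0, 0.0, -0.0]
force: [0.9, 0.4, -0.4]
finger_gap: 0.998
finger_force: 0.0
clock: 31.85
ee_pos: [587.2, -192.5, 304.7]
orientation: [-0.001, 1.0, -0.0, 0.0]
force: [-0.4, 0.6, -0.4]
finger_gap: 0.998
finger_force: 0.0
31.9 [ 587.2 -192.7  304.7] 90.1
bench 0.81 [184.1  74.1] bb [154   0] [216 159] rect [ 478.5 -283.7] [ 66.5 194.3] 83.0 circ 478.2 -282.4 101.4 cent 479.6 -284.0
jar 0.94 [332.6 189.1] bb [306 162] [359 214] rect [605.4 -97.5] [65.6 60.7] 27.9 circ 606.6 -98.9 34.0 cent 605.8 -98.1
coaster 0.85 [311.6 169.5] bb [296 153] [355 212] rect [609.6 -98.4] [66.2 90.2] 51.2 circ 616.4 -89.5 45.6 cent 604.7 -106.5
```

View pics/w10c.png

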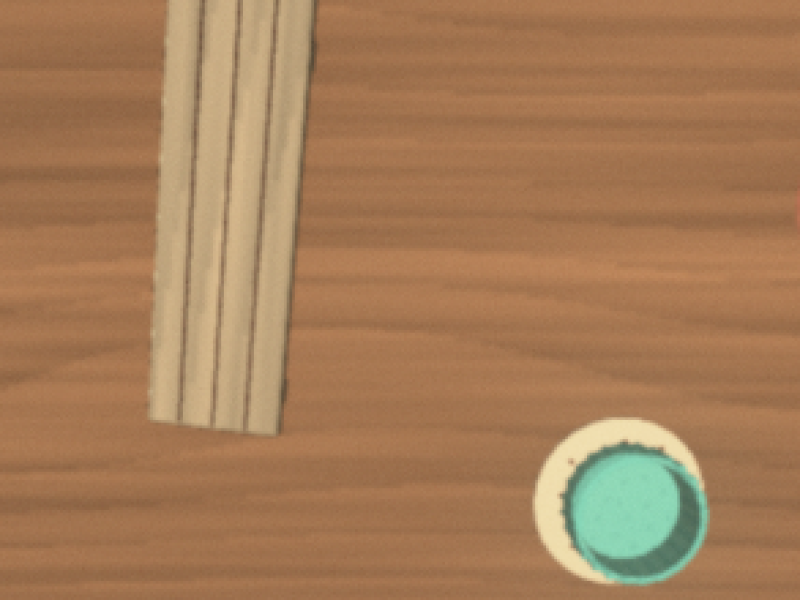

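The jar is centred on the coaster to within about 3 mm. The bench end edge runs from (149,420) to (281,434).

```bash
python3 - <<'E'
from h import *
np.set_printoptions(precision=1,suppress=True)
m=imaging.camera_model('wrist');s=293/800
f=lambda u,v:onz(m,(100+u*s,v*s),38)[:2]
a=f(149,420);b=f(281,434);l=f(168,0);rr=f(314,40)
d=(a-l)/np.linalg.norm(a-l);d2=(b-rr)/np.linalg.norm(b-rr)
print(a,b,np.degrees([np.arctan2(d[1],d[0]),np.arctan2(d2[1],d2[0])]),(a+b)/2-100*np.array([np.cos(np.radians(-6.9)),np.sin(np.radians(-6.9))]))
go(474.3,-285.5,120)
E
```

```text
[ 568.6 -328.1] [ 575.3 -264. ] [-7. -7.] [ 472.7 -284.1]
from [ 587.1 -193.3  304.6] tool shift cm [11.3 -9.2 18.5] yaw of tool y deg 90.1
```

```bash
python3 -m handwheel '[{"x":3.8,"y":-3.0,"z":2,"twist":0,"claw":8.7},{"x":3.8,"y":-3.1,"z":4,"twist":0,"claw":8.7},{"x":3.8,"y":-3.1,"z":4,"twist":0,"claw":8.7},{"x":0,"y":0,"z":4,"twist":0,"claw":8.7},{"x":0,"y":0,"z":4,"twist":7.0,"claw":8.7}]'
python3 -m handwheel '[{"x":0,"y":0,"z":0,"twist":0,"claw":8.7},{"x":0,"y":0,"z":0,"twist":0,"claw":8.7},{"x":0,"y":0,"z":0,"twist":0,"claw":8.7},{"x":0,"y":0,"z":0,"twist":0,"claw":8.7},{"x":0,"y":0,"z":0,"twist":0,"claw":8.7}]'
python3 -c "
from h import *
go(473.5,-285,26)"
```

```text
clock: 32.67
ee_pos: [473.7, -285.9, 124.8]
orientation: [0.063, 0.998, -0.0, 0.001]
force: [-0.7, -0.1, 0.2]
finger_gap: 1.002
finger_force: 0.0
clock: 33.3
ee_pos: [474.4, -285.0, 126.4]
orientation: [0.061, 0.998, -0.001, 0.001]
force: [-1.1, -1.1, 0.5]
finger_gap: 0.998
finger_force: 0.0
from [ 474.4 -285.   126.4] tool shift cm [ 0.1  -0.   10.04] yaw of tool y deg 83.1
```

```bash
python3 -m handwheel '[{"x":0.05,"y":0,"z":4,"twist":0,"claw":8.7},{"x":0,"y":0,"z":3.5,"twist":0,"claw":8.7},{"x":0,"y":0,"z":2.0,"twist":0,"claw":8.7},{"x":0,"y":0,"z":0.6,"twist":0,"claw":8.7},{"x":0,"y":0,"z":0,"twist":0,"claw":8.7}]'
python3 -m handwheel '[{"x":0,"y":0,"z":0,"twist":0,"claw":5.5},{"x":0,"y":0,"z":0,"twist":0,"claw":5.5},{"x":0,"y":0,"z":0,"twist":0,"claw":5.5},{"x":0,"y":0,"z":0,"twist":0,"claw":5.5},{"x":0,"y":0,"z":0,"twist":0,"claw":5.5}]' 25
```

```text
clock: 33.92
ee_pos: [473.7, -284.9, 24.7]
orientation: [0.061, 0.998, -0.0, 0.0]
force: [0.5, -1.0, 0.1]
finger_gap: 0.997
finger_force: 0.0
clock: 34.55
ee_pos: [474.0, -285.5, 25.2]
orientation: [0.061, 0.998, -0.001, 0.001]
force: [-0.4, -1.0, 5.3]
finger_gap: 0.73
finger_force: 25.0
```

```bash
python3 -m handwheel '[{"x":0,"y":0,"z":-1,"twist":0,"claw":5.5},{"x":0,"y":0,"z":-2,"twist":0,"claw":5.5},{"x":0,"y":0,"z":-4,"twist":0,"claw":5.5},{"x":0,"y":0,"z":-5,"twist":0,"claw":5.5},{"x":0,"y":0,"z":-5,"twist":0,"claw":5.5}]' 30
python3 -m handwheel '[{"x":0,"y":0,"z":-2,"twist":-3,"claw":5.5},{"x":0,"y":0,"z":0,"twist":-6,"claw":5.5},{"x":0,"y":0,"z":0,"twist":-7,"claw":5.5},{"x":0,"y":0,"z":0,"twist":-5,"claw":5.5},{"x":0,"y":0,"z":0,"twist":-2,"claw":5.5}]'
python3 -m handwheel '[{"x":0,"y":0,"z":0,"twist":0,"claw":5.5},{"x":0,"y":0,"z":0,"twist":0,"claw":5.5},{"x":0,"y":0,"z":0,"twist":0,"claw":5.5},{"x":0,"y":0,"z":0,"twist":0,"claw":5.5},{"x":0,"y":0,"z":0,"twist":0,"claw":5.5}]'
python3 -c "
from h import *
go(536.6,269.2,215)"
```

```text
clock: 35.17
ee_pos: [472.4, -283.4, 195.1]
orientation: [0.061, 0.998, 0.001, -0.001]
force: [0.1, -1.3, -3.8]
finger_gap: 0.731
finger_force: 30.0
clock: 35.8
ee_pos: [472.6, -283.6, 213.8]
orientation: [-0.14, 0.99, 0.001, -0.001]
force: [-0.1, 0.2, -3.9]
finger_gap: 0.731
finger_force: 30.0
clock: 36.42
ee_pos: [473.5, -284.8, 214.6]
orientation: [-0.139, 0.99, -0.0, 0.0]
force: [-0.9, -0.5, -4.9]
finger_gap: 0.732
finger_force: 30.0
from [ 473.5 -284.8  214.6] tool shift cm [-2.135e+01  5.151e+01 -5.000e-02] yaw of tool y deg 106.0
```

```bash
python3 -m handwheel '[{"x":-0.83,"y":2,"z":0,"twist":0,"claw":5.5},{"x":-1.45,"y":3.5,"z":0,"twist":0,"claw":5.5},{"x":-1.87,"y":4.5,"z":0,"twist":0,"claw":5.5},{"x":-1.87,"y":4.5,"z":0,"twist":0,"claw":5.5},{"x":-1.87,"y":4.5,"z":0,"twist":0,"claw":5.5}]'
python3 -m handwheel '[{"x":-1.87,"y":4.5,"z":0,"twist":0,"claw":5.5},{"x":-1.87,"y":4.5,"z":0,"twist":0,"claw":5.5},{"x":-1.87,"y":4.5,"z":0,"twist":0,"claw":5.5},{"x":-1.87,"y":4.5,"z":0,"twist":0,"claw":5.5},{"x":-1.87,"y":4.5,"z":0,"twist":0,"claw":5.5}]'
python3 -m handwheel '[{"x":-1.6,"y":4,"z":0,"twist":0,"claw":5.5},{"x":-1.2,"y":3,"z":0,"twist":0,"claw":5.5},{"x":-0.8,"y":2,"z":0,"twist":0,"claw":5.5},{"x":-0.4,"y":1,"z":0,"twist":0,"claw":5.5},{"x":0,"y":0,"z":0,"twist":0,"claw":5.5}]'
python3 -m handwheel '[{"x":0,"y":0,"z":0,"twist":0,"claw":5.5},{"x":0,"y":0,"z":0,"twist":0,"claw":5.5},{"x":0,"y":0,"z":0,"twist":0,"claw":5.5},{"x":0,"y":0,"z":0,"twist":0,"claw":5.5},{"x":0,"y":0,"z":0,"twist":0,"claw":5.5}]'
python3 -c "
from h import *
go(536.6,269.2,31);snap('scene','sc2.png');snap('wrist','w11.png')
a=cv2.imread('pics/sc2.png');b=cv2.imread('pics/w11.png');cv2.imwrite('pics/c11.png',cv2.resize(np.hstack([a,b]),(800,300)))"
```

```text
clock: 37.05
ee_pos: [496.4, -77.6, 214.7]
orientation: [-0.139, 0.99, 0.0, 0.0]
force: [0.4, 0.4, -3.6]
finger_gap: 0.731
finger_force: 30.0
clock: 37.67
ee_pos: [523.6, 164.3, 214.6]
orientation: [-0.14, 0.99, 0.0, -0.0]
force: [1.0, -0.2, -4.7]
finger_gap: 0.73
finger_force: 30.0
clock: 38.3
ee_pos: [535.2, 268.9, 214.4]
orientation: [-0.14, 0.99, -0.0, -0.0]
force: [0.3, -0.4, -4.6]
finger_gap: 0.73
finger_force: 30.0
clock: 38.92
ee_pos: [535.5, 268.7, 214.6]
orientation: [-0.139, 0.99, -0.0, -0.0]
force: [-0.6, 0.0, -3.9]
finger_gap: 0.732
finger_force: 30.0
from [535.5 268.7 214.6] tool shift cm [-0.12  0.02 18.36] yaw of tool y deg 106.0
```

View pics/c11.png

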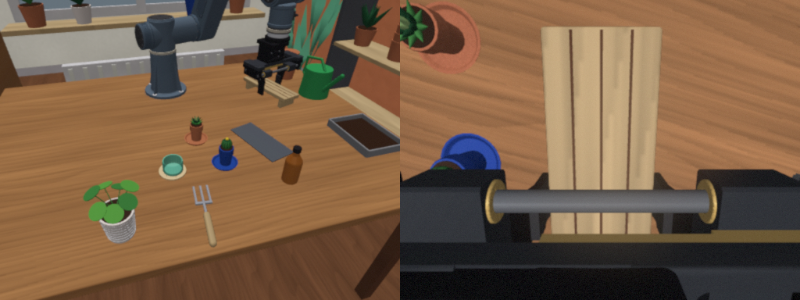

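The bench hangs level and aligned over the slate, and the three plants are in place. I'll lower it.

```bash
python3 -c "
from h import *
m=imaging.camera_model('wrist');P,q,o=pose();print(q.inv().apply(onz(m,(256,34.6),P[2]+13)-P))"
python3 -m handwheel '[{"x":-0.1,"y":0,"z":4,"twist":0,"claw":5.5},{"x":0,"y":0,"z":4,"twist":0,"claw":5.5},{"x":0,"y":0,"z":4,"twist":0,"claw":5.5},{"x":0,"y":0,"z":3,"twist":0,"claw":5.5},{"x":0,"y":0,"z":1.5,"twist":0,"claw":5.5}]'
python3 -m handwheel '[{"x":0,"y":0,"z":0.8,"twist":0,"claw":5.5},{"x":0,"y":0,"z":0.5,"twist":0,"claw":5.5},{"x":0,"y":0,"z":0.2,"twist":0,"claw":5.5},{"x":0,"y":0,"z":0,"twist":0,"claw":5.5},{"x":0,"y":0,"z":0,"twist":0,"claw":5.5}]'
```

```text
[ 98.29043057   1.17339815 -12.99552812]
clock: 39.65
ee_pos: [535.7, 269.0, 47.8]
orientation: [-0.139, 0.99, -0.0, -0.001]
force: [-0.1, 0.1, -3.7]
finger_gap: 0.732
finger_force: 30.0
clock: 40.28
ee_pos: [536.8, 269.3, 35.2]
orientation: [-0.139, 0.99, 0.0, 0.001]
force: [0.3, -0.2, -3.8]
finger_gap: 0.736
finger_force: 30.0
```

```bash
python3 -m handwheel '[{"x":0,"y":0,"z":0.2,"twist":0,"claw":5.5},{"x":0,"y":0,"z":0.1,"twist":0,"claw":5.5},{"x":0,"y":0,"z":0.1,"twist":0,"claw":5.5},{"x":0,"y":0,"z":0.1,"twist":0,"claw":5.5},{"x":0,"y":0,"z":0,"twist":0,"claw":5.5}]'
```

```text
clock: 40.9
ee_pos: [536.4, 269.1, 29.4]
orientation: [-0.139, 0.99, -0.0, -0.0]
force: [0.2, -1.4, -3.7]
finger_gap: 0.733
finger_force: 30.0
```

```bash
python3 -m handwheel '[{"x":0,"y":0,"z":0.05,"twist":0,"claw":5.5},{"x":0,"y":0,"z":0.05,"twist":0,"claw":5.5},{"x":0,"y":0,"z":0,"twist":0,"claw":5.5},{"x":0,"y":0,"z":0,"twist":0,"claw":5.5},{"x":0,"y":0,"z":0,"twist":0,"claw":5.5}]'
```

```text
clock: 41.52
ee_pos: [536.5, 269.2, 29.2]
orientation: [-0.139, 0.99, -0.0, 0.0]
force: [-2.3, -0.2, 4.8]
finger_gap: 0.73
finger_force: 30.0
```

Contact. Release, rise and check.

```bash
python3 -m handwheel '[{"x":0,"y":0,"z":-0.05,"twist":0,"claw":6.6},{"x":0,"y":0,"z":0,"twist":0,"claw":7.2},{"x":0,"y":0,"z":0,"twist":0,"claw":8.7},{"x":0,"y":0,"z":0,"twist":0,"claw":8.7},{"x":0,"y":0,"z":0,"twist":0,"claw":8.7}]'
python3 -m handwheel '[{"x":0,"y":0,"z":-1,"twist":0,"claw":8.7},{"x":0,"y":0,"z":-3,"twist":0,"claw":8.7},{"x":0,"y":0,"z":-5,"twist":0,"claw":8.7},{"x":0,"y":0,"z":-6,"twist":0,"claw":8.7},{"x":0,"y":0,"z":-6,"twist":0,"claw":8.7}]'
python3 -m handwheel '[{"x":-2,"y":-3,"z":-4,"twist":0,"claw":8.7},{"x":-2,"y":-3,"z":-4,"twist":0,"claw":8.7},{"x":-2,"y":-3,"z":-2,"twist":0,"claw":8.7},{"x":-1,"y":-3,"z":0,"twist":0,"claw":8.7},{"x":0,"y":0,"z":0,"twist":0,"claw":8.7}]'
python3 -m handwheel '[{"x":0,"y":0,"z":0,"twist":0,"claw":8.7},{"x":0,"y":0,"z":0,"twist":0,"claw":8.7},{"x":0,"y":0,"z":0,"twist":0,"claw":8.7},{"x":0,"y":0,"z":0,"twist":0,"claw":8.7},{"x":0,"y":0,"z":0,"twist":0,"claw":8.7}]'
python3 view.py w12.png bench slate
python3 -c "
import cv2
a=cv2.imread('pics/w12.png')[0:240];cv2.imwrite('pics/w12c.png',cv2.resize(a,(800,375),interpolation=3))"
```

```text
clock: 42.15
ee_pos: [536.4, 269.1, 28.9]
orientation: [-0.139, 0.99, 0.0, -0.0]
force: [-0.1, -0.4, 0.5]
finger_gap: 0.984
finger_force: 0.0
clock: 42.78
ee_pos: [536.1, 269.0, 241.5]
orientation: [-0.139, 0.99, 0.0, 0.0]
force: [0.9, 0.0, 0.2]
finger_gap: 0.998
finger_force: 0.0
clock: 43.4
ee_pos: [637.8, 171.1, 339.7]
orientation: [-0.138, 0.99, -0.0, 0.001]
force: [-0.1, 0.8, -0.4]
finger_gap: 1.0
finger_force: 0.0
clock: 44.02
ee_pos: [636.7, 173.4, 339.1]
orientation: [-0.14, 0.99, 0.0, -0.0]
force: [-0.4, 0.6, -0.7]
finger_gap: 0.997
finger_force: 0.0
44.075 [636.7 173.3 339.1] 106.0
slate 0.83 [315.1 105.4] bb [299  27] [377 193] rect [537.8 269.3] [241.1 106.8] 16.4 circ 537.4 269.2 129.1 cent 537.7 269.5
```

View pics/w12c.png

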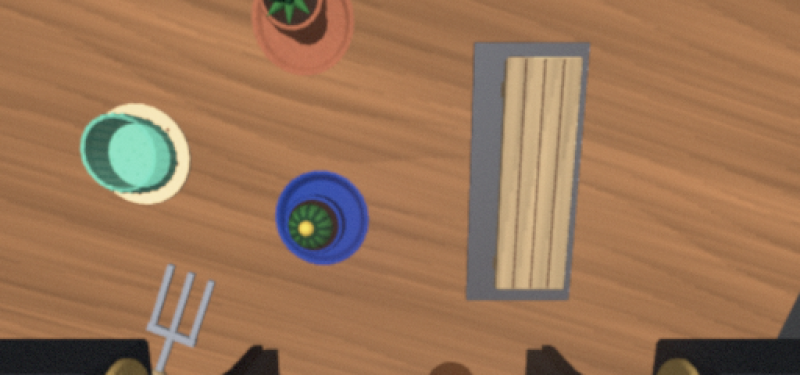

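The bench is on the slate, with corners at (508,56), (582,56), (564,289) and (497,289). I'll check the centring numerically.

```bash
python3 - <<'E'
from h import *
m=imaging.camera_model('wrist');s=512/800
for n,z,c in[('bench',42,[(508,56),(582,56),(564,289),(497,289)]),('slate',4,[(474,42),(590,42),(568,300),(467,300)])]:
    S=np.array([onz(m,(u*s,v*s),z)[:2] for u,v in c]);a=S[2]+S[3]-S[0]-S[1];print(n,S.mean(0).round(1),np.degrees(np.arctan2(a[1],a[0])).round(1),np.linalg.norm(a)/2)
E
```

```text
bench [536.5 271.4] 16.3 199.61064323083153
slate [536.9 269.1] 16.3 239.59036845773298
```

Centred to within about 2 mm and 0.1°. I'll hand in.

```bash
python3 -c "
from h import *
print(job.finish_job())"
```

```text
the job is handed in; nothing more can be done
None
```

The job is done and handed in at about 44 s: the aloe, cactus and jar stand on their places, each measured about 4 mm or less off centre, and the bench followed last, about 2 mm off centre on the slate and aligned with it; the mister and fork were not touched.

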